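# Open the ratchet jar keeper up to its stop collar

### The arm

A 7-joint arm with a two-finger parallel gripper is mounted at the origin on a cart in front of the work surface, level with it; the furniture and walls round the work are solid. World frame = base frame: x ahead of the robot, y to its left, z up, the work surface at z = 0. Lengths are in mm, angles in rad, forces in N, time in s.
With the tool pointing down it reaches from about 400 to 875 mm from the base axis. Payload 6.5 kg.
Tool frame: the origin (TCP) lies at the very end of the fingers, on their centre line; the grasp point (between the pads) lies 19 mm behind it; z points along the fingers, y is the line along which they close (so a half turn about z gives the same grasp; the last joint's range is limited). The gripper opens to 85 mm and grips with 20 to 120 N. Pads are 22 mm wide; open, the fingers measure 114 mm over their backs; the gripper's body (76 mm by 85 mm) begins 54 mm behind the grasp point. The pads swing forward as they close: fully open they stand 13 mm farther back than shut.
Start: joints at [1.2, 0.536, -0.004, 1.538, 0.003, 1.067, -0.071], TCP at [195.062, -620.033, 206.49] pointing down, gripper open.
Joint ranges: [-2.7, 2.7], [-0.37, 2.16], [-1.27, 1.26], [0.24, 2.4], [-1.31, 4.45], [0.19, 1.91], [-2.76, 2.76]. Speed limits (rad/s): [2.39, 2.39, 3.14, 3.14, 3.14, 3.14, 3.14].

### API

Orientations are given as a unit quaternion [w, x, y, z].
In Python, from rig import r gives the robot as it stands.
- The arm moves only by the tool arm_command, never from a script. Its argument "steps" is a list that holds one entry, the list of rows, each a list of 7 numbers: the turn, a rotation vector about the tool's x, y, z in rad, then the shift along the tool's x, y, z in m, then the finger opening in m, from 0 to 0.0854. A call has 1 to 5 rows; each row shifts and turns the commanded pose from where the row before left it, along the tool's axes as they then stand; what a row does not reach is not made up. A row lasts 1/8 s, in which the tool goes at most 62.5 mm and 10.7 degrees, less where a joint would pass 70% of its speed; a pose out of reach is approached as far as the arm can. A call with a gripper value outside its range is refused whole. The fingers move at their own pace and stop on an object; "newtons" is the grip in N (left out, the last holds). Time passes only in rows, so rows that do not move let the fingers close. It gives the time, the measured TCP pose, the force, the opening and the grip force at its end, in the units of the state.
- r.observe(): the state, without advancing time (a new reading comes with each control period).
- r.capture(name): name is "scene" or "top" or "wrist"; returns the picture (480x640x3 uint8, red, green, blue); there is no depth.
- r.calibration(name): a dict with "K" (3x3 intrinsics, pixels), "world_to_cam" (4x4, takes a point from world to camera coordinates). Camera axes: x right, y down, z forward; pixel columns grow to the right and rows downward; lengths in mm; the calibration is good to about 2 mm. A picture is of the moment at which its call begins: read the wrist's pose just before it. calibration takes no time and is no camera call; for the wrist camera it gives the pose at the moment of the call.
- r.finish_job(): hands the job in; it is judged then, once.
The state is a dict: "t": time; "joint_positions": joint angles; "dq": joint speeds; "effort": joint torques, N m; "tool_pos": TCP position; "ee_rot": TCP orientation; "force": force on the tool from outside, world axes, zero at the start; "ft_torque": the same for the moment, N m; "finger_gap": finger opening in mm; "grip_force": force on a finger pad.
Only numpy, scipy, OpenCV 4.12 (cv2) and the standard library are available. Lean on these libraries where they do the work, as an engineer would, in place of code of your own. Each camera call takes 0.05 s, during which the arm holds its last target. There are 200 camera calls.

### The job

Open the jar keeper to make room for another jar: with the fingertips press the red release pad on the black sliding jaw down first, and while keeping it pressed push the jaw back along its bar, away from the spice jars, until it meets the orange stop collar. Then let the pad spring up and move clear. Leave the two spice jars standing where they are and do not disturb the other things on the counter.

Things in the scene. Friction and masses are not known exactly. Their poses are not given: they have to be found in the camera images.
- rack: Jar keeper, fixed. Origin on the counter under its middle; x points away from the robot (yaw up to 0.4 rad), y along the aluminium bar (14 mm wide, 50 to 70 mm high, at x = 0), from the grey end plate (inner face y = -150 mm, 95 mm high) to the grey foot (y = 174 mm, 82 mm high). Spice jars stand on the robot's side of the bar between end plate and jaw. Its solid includes jaw and pad.
- jaw (a joint): Slide of the black jaw along the bar in m, 0 to 0.135, growing to rack +y (away from the jars). Friction 2 N, some damping. The ratchet lets it go towards the jars but blocks it the other way (6 mm play) unless the pad is pressed. At q its carriage covers rack y = q-30 to q+34 mm, x = -18 to 18 mm, up to 86 mm high; its face plate y = q-38 to q-30, x = -80 to 20 mm, 90 mm high.
- release (a joint): How far the red release pad is pressed straight down, in m: 0 up, 0.009 at its stop. A spring pushes it up with 4 N at the top, about 8 N fully down. Pressed more than 5 mm it frees the ratchet; let go it springs up and locks (it may stay up to 4 mm down if the pawl sits on a tooth).
- pad_top (a point): Centre of the top face of the red release pad, which is 30 mm across the bar (rack x) by 46 mm along it (rack y). It is 102 mm above the counter when up, and goes down and slides with the jaw.
- fin_face (a point): Point on the pushing face of the jaw's upright black fin, 120 mm above the counter. The fin stands just behind the pad (its face 25 mm from the pad's centre towards rack +y), is 36 mm wide across the bar, 10 mm thick, its top 140 mm high. The face looks to rack -y: fingertips resting on the pad can push against it to move the jaw to rack +y.
- jaw_heel (a point): Centre of the back end of the jaw (its rack +y end), 60 mm above the counter; this end meets the collar.
- collar_face (a point): Centre of the jaw-side face of the orange stop collar, 60 mm above the counter. The collar is fixed on the bar, 15 mm long, 29 mm wide, its thumb screw 89 mm high. The jaw has met it when jaw_heel touches this point.
- jar_end: Spice jar with a dark lid, 41 mm in diameter, 105 mm high, loose, next to the fixed end plate. Origin at the centre of its underside.
- jar_jaw: Another spice jar with a dark lid, 41 mm in diameter, 105 mm high, loose, next to the jaw. Origin at the centre of its underside.
- shaker: Steel salt shaker, 41 mm in diameter, 76 mm high, loose, behind the keeper. Origin at the centre of its underside.
- purple_jar: Jar with a purple lid, 59 mm in diameter, 66 mm high, loose, behind the keeper to the left. Origin at the centre of its underside.
- teaspoon: Teaspoon, 137 mm long, lying loose to the left. Origin under its middle.
- scoop: Brass coloured scoop, 159 mm long, lying loose to the right. Origin under its middle.
- tape: Roll of tape, 104 mm in diameter, 25 mm high, lying loose to the left. Origin under its middle.
Things that resemble listed ones, but are neither listed nor needed, are in the scene too. Leave any pink look-alike of the jar_end alone.

How it is judged (in metres and radians):
On the way, in this order (a step that is already met when the one before it is completed fails the run):
1. the fingers press the red pad down more than 5 mm before the jaw has moved 15 mm (value of joint release above 0.005 m and contact force between the fingers and rack above 1 N and distance of jaw_heel from where it was at the start of the episode below 0.015 m), for 0.1 s.
2. the jaw's back end is within 8 mm of the orange collar (distance between jaw_heel and collar_face below 0.008 m), for 0.1 s.
At the end, for the whole second after the job is handed in: The jaw's back end is within 8 mm of the orange collar, the red pad has sprung up (less than 5 mm down), and both spice jars stand upright within 15 mm of where they were (distance between jaw_heel and collar_face below 0.008 m and value of joint release below 0.005 m and distance of each of jar_end, jar_jaw from where it was at the start of the episode below 0.015 m and angle between each of jar_end, jar_jaw's own z axis and vertical below 0.15 rad); the robot touches nothing.
It fails at once if a spice jar is lifted, tipped or shifted more than 20 mm (distance of any of jar_end, jar_jaw from where it was at the start of the episode above 0.02 m or angle between any of jar_end, jar_jaw's own z axis and vertical above 0.35 rad).
It fails at once if another thing on the counter is moved more than 20 mm (distance of any of shaker, purple_jar, teaspoon, scoop, tape from where it was at the start of the episode above 0.02 m).
It also fails if it takes over 35 s, if anything falls off the work surface, if the arm or the gripper's body presses on something with over 40 N, if the wrist force passes 120 N, or if a joint passes its speed limit or range.

## Working session

There is one attempt and no reset: what is moved stays moved. The work goes in short steps, Python scripts to look and compute and a tool call to move; the robot and the scene stay as the last step left them, time stands still between calls to the robot, and variables do not carry over. Pictures are saved under pics/ and viewed, at most 10 in all, crops included, and the job is handed in when it is done.

Besides the shell and the picture viewer there is one more tool, called after "Request:" as name(argument=value, ...) on one line, values as JSON. arm_command: Moves the arm, as the interface text tells. Its arguments: {"type":"object","properties":{"steps":{"type":"array","items":{"type":"array","items":{"type":"array","items":{"type":"number"}}}},"newtons":{"type":"number"}},"required":["steps"]}

```bash
mkdir -p pics; python3 - <<'E'
from rig import r
import cv2, numpy as np
for n in("scene","top"):
    im=r.capture(n); cv2.imwrite(f"pics/{n}0.png",im[:,:,::-1]); c=r.calibration(n); print(n,np.round(c["K"],1).tolist(),np.round(c["world_to_cam"],3).tolist())
s=r.observe(); print(s)
E
```

```text
scene [[529.2, 0.0, 317.0], [0.0, 529.2, 232.4], [0.0, 0.0, 1.0]] [[-0.663, -0.748, -0.005, 460.248], [-0.386, 0.348, -0.854, 291.387], [0.641, -0.565, -0.519, 1076.195], [0.0, 0.0, 0.0, 1.0]]
top [[503.7, 0.0, 319.1], [0.0, 503.7, 246.3], [0.0, 0.0, 1.0]] [[0.022, -1.0, 0.006, 67.724], [-0.97, -0.023, -0.244, 588.282], [0.244, -0.001, -0.97, 1447.565], [0.0, 0.0, 0.0, 1.0]]
{'t': 0.1, 'joint_positions': array([ 1.19978012,  0.53706125, -0.00443631,  1.53879384,  0.00260191,
        1.06727266, -0.07120768]), 'dq': array([ 0.00058051, -0.0018473 ,  0.00256011, -0.00409004, -0.00050897,
       -0.00032676, -0.00090899]), 'effort': array([ 2.75040322e-03, -5.84557164e+01,  1.05209548e+00, -2.59770620e+01,
        1.26880212e-02,  4.70779240e-03, -5.34285661e-06]), 'tool_pos': array([ 194.8766324 , -619.46393604,  205.71201932]), 'ee_rot': array([-7.44806773e-04,  9.88403275e-01,  1.51849863e-01, -1.73197221e-04]), 'force': array([-0.5505584 , -0.09433664, -0.34881221]), 'ft_torque': array([-0.02309867, -0.01382231,  0.04473058]), 'grip_force': 0.0, 'finger_gap': 85.23446926148286}
```

View pics/scene0.png

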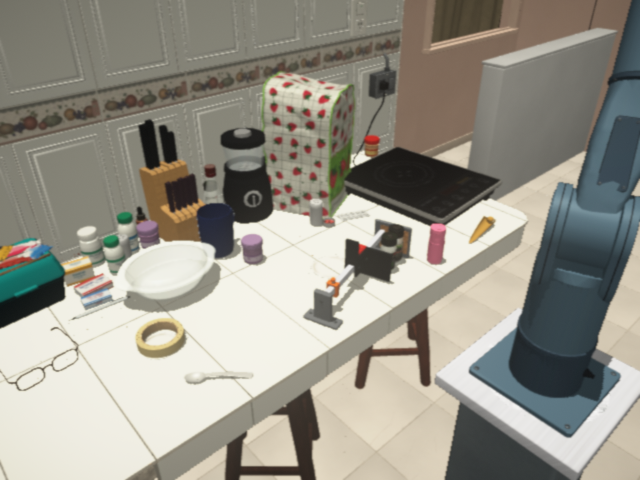

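View pics/top0.png

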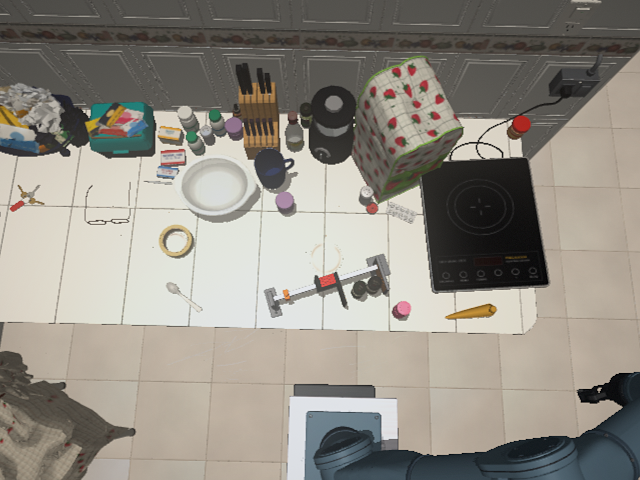

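The scene view shows the keeper at about (360,260): collar near (332,287), pad half hidden near (362,247). The top view shows the red pad near (327,281), the collar near (286,294), the foot near (272,300) and the end plate near (380,268).

```bash
cat > h.py <<'E'
from rig import r
import cv2, numpy as np
def ray(n,uv,c=None):
    c=c or r.calibration(n); M=np.array(c["world_to_cam"]); R=M[:3,:3]; o=-R.T@M[:3,3]
    d=R.T@np.linalg.inv(c["K"])@[uv[0],uv[1],1.]; return o,d/np.linalg.norm(d)
def plane(n,uv,z,c=None):
    o,d=ray(n,uv,c); return o+d*(z-o[2])/d[2]
def tri(a,b):
    (o1,d1),(o2,d2)=a,b
    s=np.linalg.lstsq(np.c_[d1,-d2],o2-o1,rcond=None)[0]; p,q=o1+s[0]*d1,o2+s[1]*d2
    return (p+q)/2,np.linalg.norm(p-q)
def blobs(im,lo,hi,box,amin=8):
    h=cv2.cvtColor(im,cv2.COLOR_RGB2HSV); m=cv2.inRange(h,np.array(lo),np.array(hi))
    k=np.zeros_like(m); x0,y0,x1,y1=box; k[y0:y1,x0:x1]=m[y0:y1,x0:x1]
    n,l,s,c=cv2.connectedComponentsWithStats(k)
    return [(c[i].round(1).tolist(),s[i].tolist(),np.round(cv2.minAreaRect(np.argwhere(l==i)[:,::-1].astype(np.float32))[1],1),
      cv2.boxPoints(cv2.minAreaRect(np.argwhere(l==i)[:,::-1].astype(np.float32)))) for i in range(1,n) if s[i][4]>=amin]
E
python3 - <<'E'
from h import *
for n,box in(("top",(255,250,395,320)),("scene",(300,215,415,335))):
    im=cv2.imread(f"pics/{n}0.png")[:,:,::-1].copy()
    for nm,lo,hi in(("red",(0,150,90),(6,255,255)),("red2",(174,150,90),(180,255,255)),("orange",(7,150,120),(16,255,255))):
        for b in blobs(im,lo,hi,box): print(n,nm,b[0],b[1],b[2]); 
        for b in blobs(im,lo,hi,box): 
            if n=="top": print([np.round(plane(n,p,102 if 'red' in nm else 70)).tolist() for p in [b[0],*b[3]]])
a=cv2.imread("pics/top0.png")[250:325,258:398]; b=cv2.imread("pics/scene0.png")[215:335,300:420]
cv2.imwrite("pics/crop.png",np.vstack([cv2.resize(a,(560,300),interpolation=2),cv2.resize(cv2.copyMakeBorder(b[:75],0,0,0,20,0),(560,300),interpolation=2)]))
E
```

```text
top red [327.4, 279.8] [319, 274, 17, 13, 110] [ 9.3 14.5]
[[479.0, 55.0, 102.0], [485.0, 80.0, 102.0], [499.0, 40.0, 102.0], [473.0, 31.0, 102.0], [459.0, 71.0, 102.0]]
top orange [285.8, 294.0] [283, 290, 7, 9, 32] [8.9 3.7]
[[440.0, 176.0, 70.0], [450.0, 186.0, 70.0], [454.0, 176.0, 70.0], [430.0, 166.0, 70.0], [425.0, 176.0, 70.0]]
scene red [361.0, 248.1] [359, 245, 7, 9, 38] [5.7 8.5]
scene orange [333.5, 284.8] [327, 278, 12, 18, 70] [16.4  9.2]
```

View pics/crop.png

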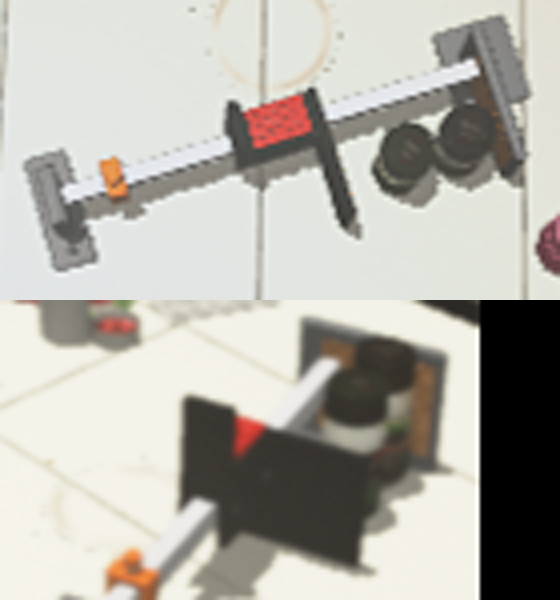

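The crop shows the bar with the pad centred at top pixel (327,280), fin on its left. The collar is at (286,294). The tool's y is already roughly along rack −y. I'm moving over the pad with fingers shut, then measuring with the wrist camera.

Request:
arm_command(steps=[[[0, 0, 0, 0.045, -0.025, -0.016, 0], [0, 0, 0, 0.045, -0.025, -0.016, 0], [0, 0, 0, 0.04, -0.035, -0.016, 0], [0, 0, 0, 0.04, -0.035, -0.016, 0], [0, 0, 0, 0.035, -0.04, -0.016, 0]]], newtons=60)

```text
t: 0.72
tool_pos: [343.5, -404.0, 286.7]
ee_rot: [-0.0, 0.988, 0.152, -0.0]
force: [0.6, -0.7, -0.4]
finger_gap: 0.3
grip_force: 0.0
```

Request:
arm_command(steps=[[[0, 0, 0, 0.03, -0.04, 0, 0], [0, 0, 0, 0.03, -0.04, 0, 0], [0, 0, 0, 0.03, -0.04, 0, 0], [0, 0, 0, 0.03, -0.04, 0, 0], [0, 0, 0, 0.03, -0.04, 0, 0]]])

```text
t: 1.35
tool_pos: [425.7, -168.5, 286.4]
ee_rot: [0.0, 0.988, 0.152, -0.0]
force: [0.2, -0.1, -0.3]
finger_gap: 0.2
grip_force: 0.0
```

Request:
arm_command(steps=[[[0, 0, 0, 0.025, -0.045, 0, 0], [0, 0, 0, 0.025, -0.045, 0, 0], [0, 0, 0, 0.02, -0.04, 0, 0], [0, 0, 0, 0.02, -0.04, 0, 0], [0, 0, 0, 0, 0, 0, 0]]])

```text
t: 1.98
tool_pos: [460.4, 22.9, 286.4]
ee_rot: [-0.001, 0.988, 0.155, 0.0]
force: [-0.6, -1.0, -0.8]
finger_gap: 0.1
grip_force: 0.0
```

```bash
python3 - <<'E'
from h import *
s=r.observe(); c=r.calibration("wrist"); im=r.capture("wrist"); cv2.imwrite("pics/w1.png",im[:,:,::-1])
np.savez("pics/w1.npz",K=c["K"],M=c["world_to_cam"])
print(s["t"],s["tool_pos"],s["ee_rot"],s["force"],s["finger_gap"])
M=np.array(c["world_to_cam"]);print("cam",-M[:3,:3].T@M[:3,3],M[2,:3])
for b in blobs(im,(0,150,90),(6,255,255),(0,0,640,480),60): print("red",b[0],b[1],b[2],plane("wrist",b[0],102,c))
E
```

```text
1.975 [460.40283098  22.86124368 286.42589494] [-6.99356000e-04  9.87909283e-01  1.55031461e-01  7.90991699e-05] [-0.55749266 -1.04571475 -0.82106362] 0.06837830459287852
cam [526.60101686  44.46692299 452.64687882] [-0.26296482 -0.08320487 -0.96121093]
red [290.2, 175.4] [265, 159, 49, 32, 1254] [30.8 47.9] [479.81663192  54.28796781 102.        ]
```

View pics/w1.png

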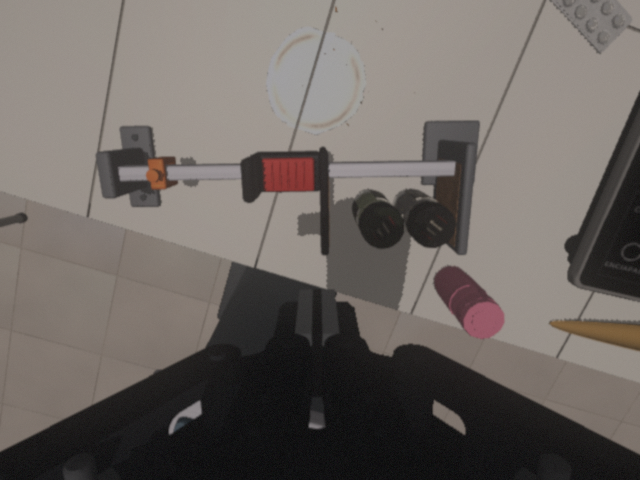

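Wrist view: red pad centred at (290,175), fin left of it at about (250,178), collar at (156,173), bar from (120,172) to (453,168). Checking pad height by triangulation and taking the bar's yaw.

```bash
python3 - <<'E'
from h import *
z=np.load("pics/w1.npz"); c=dict(K=z["K"],world_to_cam=z["M"])
im=cv2.imread("pics/w1.png")[:,:,::-1].copy()
b=blobs(im,(0,150,90),(6,255,255),(0,0,640,480),60)[0]
print("pad tri",tri(ray("wrist",b[0],c),ray("top",[327.4,279.8])))
print("corners",np.round([plane("wrist",p,102,c)[:2] for p in b[3]],1).tolist())
g=cv2.cvtColor(im,cv2.COLOR_RGB2HSV)
P=[]
for u in list(range(182,235,4))+list(range(335,420,4)):
    col=g[145:195,u]; v=np.where((col[:,2]>150)&(col[:,1]<60))[0]
    col=im[150:190,u].astype(int); 
    # bright bar: bluish-white relative to the tan counter
    w=np.where((col[:,2]-col[:,0]>=0)&(col.sum(1)>300))[0]
    if len(w)>4: P.append(plane("wrist",(u,150+w.mean()),70,c)[:2])
P=np.array(P); print(len(P)); vx,vy,x0,y0=cv2.fitLine(P.astype(np.float32),cv2.DIST_HUBER,0,.01,.01).ravel()
yd=np.array([vx,vy])*np.sign(vy); xd=np.array([yd[1],-yd[0]]); yaw=np.arctan2(-yd[0],yd[1]); print("yaw",yaw,"line",x0,y0)
pad=plane("wrist",b[0],102,c)[:2]
print("pad off bar",(pad-[x0,y0])@xd)
for o in blobs(im,(7,150,90),(16,255,255),(100,140,220,200),20):
    q=plane("wrist",o[0],65,c)[:2]; print("collar",o[0],o[1],q,"along from pad",(q-pad)@yd)
    for e in (o[1][0],o[1][0]+o[1][2]): print(" edge",(plane("wrist",(e,o[0][1]),70,c)[:2]-pad)@yd)
s=r.observe();q=s["ee_rot"];a=2*np.arctan2(q[2],q[1]);tx=np.array([np.cos(a),np.sin(a)]);ty=np.array([np.sin(a),-np.cos(a)])
d=pad-s["tool_pos"][:2]; print("tool angle",a,"move tool x,y",d@tx,d@ty)
E
```

```text
pad tri (array([479.59464405,  54.56291958, 100.09001303]), np.float64(0.44774369871054953))
corners [[486.1, 79.6], [499.9, 40.3], [474.6, 31.4], [460.3, 71.6]]
0Traceback (most recent call last):
  File "<stdin>", line 15, in <module>
cv2.error: OpenCV(4.12.0) /io/opencv/modules/imgproc/src/linefit.cpp:618: error: (-215:Assertion failed) npoints2 >= 0 || npoints3 >= 0 in function 'fitLine'
```

```bash
python3 - <<'E'
from h import *
z=np.load("pics/w1.npz"); c=dict(K=z["K"],world_to_cam=z["M"])
im=cv2.imread("pics/w1.png")[:,:,::-1].copy()
g=im.astype(int).sum(2); P=[]
for u in list(range(184,232,4))+list(range(335,420,4)):
    d=np.abs(np.diff(g[155:190,u].astype(float)))
    lo=g[155:190,u]; sat=im[155:190,u].astype(int); w=(sat[:,0]-sat[:,2])  # counter is tan (r>b), bar neutral
    k=np.where(w<w.min()+5)[0]; P.append((u,155+k.mean(),len(k),w.min(),w.max()))
P=np.array(P); print(P[::6].round(1).tolist())
X=np.array([plane("wrist",p[:2],70,c)[:2] for p in P]).astype(np.float32)
vx,vy,x0,y0=cv2.fitLine(X,cv2.DIST_HUBER,0,.01,.01).ravel()
yd=np.array([vx,vy])*np.sign(vy); xd=np.array([yd[1],-yd[0]]); print("yaw",np.arctan2(-yd[0],yd[1]))
pad=np.array([479.7,54.4]); print("pad off bar",(pad-[x0,y0])@xd)
for o in blobs(im,(5,150,60),(18,255,255),(100,140,220,200),20):
    print("collar",o[0],o[1],[round(float((plane("wrist",(e,o[0][1]),70,c)[:2]-pad)@yd),1) for e in (o[1][0],o[1][0]+o[1][2])])
s=r.observe();q=s["ee_rot"];a=2*np.arctan2(q[2],q[1]);tx=np.array([np.cos(a),np.sin(a)]);ty=np.array([np.sin(a),-np.cos(a)])
d=pad-s["tool_pos"][:2]; print("tool angle",a,"move tool x,y",d@tx,d@ty)
E
```

```text
[[184.0, 171.0, 23.0, 4.0, 15.0], [208.0, 171.5, 16.0, 3.0, 15.0], [335.0, 169.0, 15.0, 3.0, 15.0], [359.0, 169.0, 15.0, 3.0, 15.0], [383.0, 169.0, 15.0, 3.0, 15.0], [407.0, 168.5, 16.0, 3.0, 15.0]]
yaw 0.32599613
pad off bar -1.3192467580226428
collar [155.3, 173.4] [147, 159, 19, 30, 309] [139.5, 121.3]
tool angle 0.3082082999673187 move tool x,y 28.872139739463893 -26.493382911397187
```

Pad height triangulated at 100 mm (102 expected), yaw 0.326. The collar face is 121 mm from the pad centre, so the travel is about 89 mm. Moving above the pad.

Request:
arm_command(steps=[[[0, 0, -0.018, 0.029, -0.026, 0.02, 0], [0, 0, 0, 0, 0, 0.05, 0], [0, 0, 0, 0, 0, 0.05, 0], [0, 0, 0, 0, 0, 0.04, 0], [0, 0, 0, 0, 0, 0, 0]]])

```text
t: 2.65
tool_pos: [477.7, 50.8, 124.1]
ee_rot: [0.0, 0.987, 0.16, -0.003]
force: [1.1, 0.0, 0.6]
finger_gap: -0.0
grip_force: 0.0
```

```bash
python3 - <<'E'
from h import *
s=r.observe(); print(s["tool_pos"],s["ee_rot"],s["force"])
im=r.capture("top"); w=r.capture("wrist")
cv2.imwrite("pics/w2.png",np.hstack([cv2.resize(im[250:325,270:370],(400,300),interpolation=2),cv2.resize(w[100:400,150:550],(400,300))])[:,:,::-1])
E
```

```text
[477.71188458  50.77576055 124.12149849] [ 1.19478563e-04  9.87110063e-01  1.60007299e-01 -3.37233085e-03] [1.0949669  0.00780052 0.57840517]
```

View pics/w2.png

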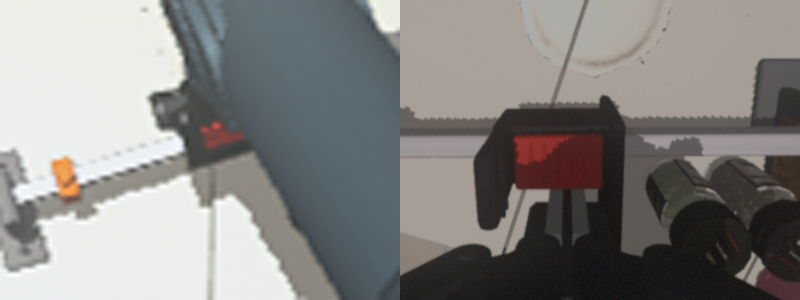

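Fingers sit just above the pad, roughly centred along it. Pressing down.

Request:
arm_command(steps=[[[0, 0, 0, 0.002, 0, 0.012, 0], [0, 0, 0, 0, 0, 0.01, 0], [0, 0, 0, 0, 0, 0.005, 0], [0, 0, 0, 0, 0, 0.004, 0], [0, 0, 0, 0, 0, 0, 0]]])

```text
t: 3.38
tool_pos: [482.1, 53.3, 95.3]
ee_rot: [-0.0, 0.987, 0.161, -0.0]
force: [0.2, 0.0, 0.1]
finger_gap: -0.1
grip_force: 0.0
```

```bash
python3 - <<'E'
from h import *
s=r.observe(); print(s["tool_pos"],s["ee_rot"],s["force"],s["ft_torque"])
im=r.capture("scene"); w=r.capture("wrist"); s=r.observe(); print(s["tool_pos"],s["force"])
cv2.imwrite("pics/w3.png",np.hstack([cv2.resize(im[210:285,320:420],(400,300),interpolation=2),cv2.resize(w[180:330,220:420],(400,300))])[:,:,::-1])
E
```

```text
[482.06623341  53.263407    95.28899105] [-2.40650337e-05  9.86989827e-01  1.60782573e-01 -2.14312019e-04] [0.2299709  0.04496019 0.10219346] [ 0.04668811  0.01318953 -0.01344799]
[482.32425739  53.28230282  95.58461549] [ 0.1638577  -0.87149873  0.26821625]
```

View pics/w3.png

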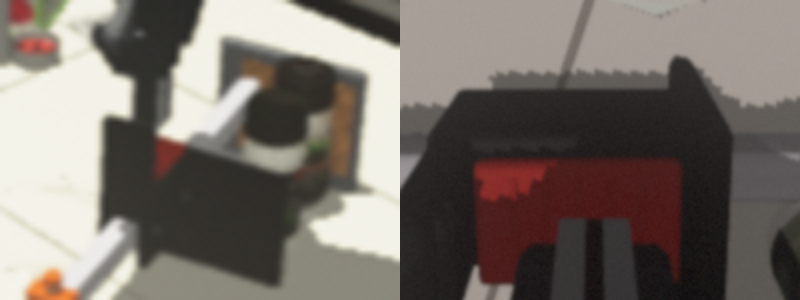

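Fingertips appear over the middle of the pad, but there is no force yet, so I'm descending gently.

Request:
arm_command(steps=[[[0, 0, 0, 0, 0, 0.003, 0], [0, 0, 0, 0, 0, 0, 0]]])

```text
t: 3.72
tool_pos: [482.1, 53.2, 92.4]
ee_rot: [0.0, 0.987, 0.161, -0.0]
force: [-0.4, 0.4, -0.2]
finger_gap: -0.0
grip_force: 0.0
```

```bash
python3 - <<'E'
from h import *
s=r.observe(); print(s["tool_pos"],s["force"],s["ft_torque"],s["effort"])
c=r.calibration("wrist"); M=np.array(c["world_to_cam"]); p=M[:3,:3]@s["tool_pos"]+M[:3,3]; p=c["K"]@p; print("TCP px",p[:2]/p[2])
w=r.capture("wrist")
for b in blobs(w,(0,130,50),(8,255,255),(220,150,420,400),60): print(b[0],b[1])
E
```

```text
[482.10684663  53.21368987  92.35745868] [-0.44548024  0.35848373 -0.1950377 ] [-0.01193183  0.02733042  0.03685344] [-2.13549135e-02 -4.49277020e+01 -3.81934181e+00 -1.82144719e+01
  2.66635534e-02 -3.84160643e-02 -1.65687629e-02]
TCP px [317.82419161 286.44367698]
[303.7, 283.2] [255, 261, 106, 64, 3870]
```

```bash
python3 - <<'E'
from h import *
z=np.load("pics/w1.npz"); c1=dict(K=z["K"],world_to_cam=z["M"])
a=cv2.imread("pics/w1.png")[:,:,::-1].copy()
s=r.observe(); c2=r.calibration("wrist"); w=r.capture("wrist"); print(s["tool_pos"],s["force"])
cv2.imwrite("pics/w4.png",cv2.resize(w[230:350,230:390],(800,600),interpolation=cv2.INTER_CUBIC)[:,:,::-1])
def cor(im,box):
    b=blobs(im,(0,130,50),(8,255,255),box,60)[0]; x,y,W,H=b[1][:4]; return np.array([[x,y],[x+W,y]])
A=cor(a,(220,140,340,210)); B=cor(w,(220,150,420,400)); print(A,B)
for p,q in zip(A,B): print(tri(ray("wrist",p,c1),ray("wrist",q,c2)), plane("wrist",q,92,c2))
E
```

```text
[482.16349098  53.19858497  92.41843228] [-0.65697609  0.07218712  0.52704564]
[[262 158]
 [314 158]] [[255 261]
 [362 261]]
(array([485.84802419,  83.11211097,  94.65525768]), np.float64(0.6824193528759467)) [484.74652127  83.56772405  92.        ]
(array([499.94945817,  38.65336979,  92.9082598 ]), np.float64(0.2138717771509814)) [499.76131315  38.37342646  92.        ]
```

View pics/w4.png

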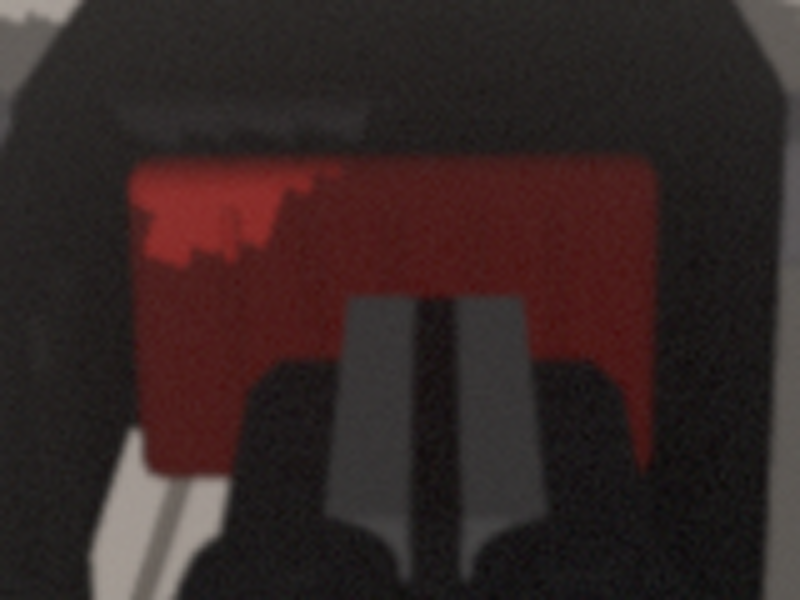

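The pad top triangulates to about 93–95 mm, so contact should be close. Continuing down in small steps.

Request:
arm_command(steps=[[[0, 0, 0, 0, 0, 0.003, 0], [0, 0, 0, 0, 0, 0, 0]]])

```text
t: 4.08
tool_pos: [482.0, 53.2, 89.3]
ee_rot: [-0.0, 0.987, 0.161, -0.0]
force: [-0.1, 0.1, 0.2]
finger_gap: 0.1
grip_force: 0.0
```

Request:
arm_command(steps=[[[0, 0, 0, 0, 0, 0.003, 0], [0, 0, 0, 0, 0, 0, 0]]])

```text
t: 4.32
tool_pos: [482.0, 53.2, 86.2]
ee_rot: [-0.0, 0.987, 0.161, -0.0]
force: [0.5, -0.3, 1.3]
finger_gap: -0.3
grip_force: 0.0
```

```bash
python3 - <<'E'
from h import *
s=r.observe(); c2=r.calibration("wrist"); w=r.capture("wrist"); print(s["tool_pos"],s["force"])
b=blobs(w,(0,130,50),(8,255,255),(200,150,440,420),60)[0]; x,y,W,H=b[1][:4]; print(b[1])
print(np.linalg.norm(plane("wrist",(x,y),92,c2)-plane("wrist",(x+W,y),92,c2)))
z=np.load("pics/w1.npz"); c1=dict(K=z["K"],world_to_cam=z["M"])
print(tri(ray("wrist",(262,158),c1),ray("wrist",(x,y),c2)),tri(ray("wrist",(314,158),c1),ray("wrist",(x+W,y),c2)))
cv2.imwrite("pics/w5.png",w[:,:,::-1])
E
```

```text
[482.02361042  53.19562222  86.22206992] [ 0.48066931 -0.29389071  1.33966122]
[253, 265, 110, 66, 3730]
47.27592944283036
(array([485.77190961,  83.1755328 ,  93.90025165]), np.float64(0.6446598933324147)) (array([499.80908458,  38.70404275,  91.89474482]), np.float64(0.027455948695927886))
```

Request:
arm_command(steps=[[[0, 0, 0, 0, 0, 0.002, 0], [0, 0, 0, 0, 0, 0, 0]]])

```text
t: 4.62
tool_pos: [482.1, 53.2, 84.3]
ee_rot: [-0.0, 0.987, 0.161, -0.0]
force: [0.7, -0.3, -0.1]
finger_gap: -0.1
grip_force: 0.0
```

No contact yet at TCP z = 84. I'll check where the real fingertip is by drawing projected points of the tool axis on the wrist picture.

```bash
python3 - <<'E'
from h import *
s=r.observe(); c=r.calibration("wrist"); w=r.capture("wrist"); sc=r.capture("scene"); print(s["tool_pos"],s["force"])
M=np.array(c["world_to_cam"]); a=2*np.arctan2(s["ee_rot"][2],s["ee_rot"][1]); tx=np.array([np.cos(a),np.sin(a),0]); ty=np.array([np.sin(a),-np.cos(a),0])
def pr(P,c):
    M=np.array(c["world_to_cam"]);p=c["K"]@(M[:3,:3]@P+M[:3,3]); return p[:2]/p[2]
o=np.array([200,220]); v=cv2.resize(w[220:370,200:420],(587,400),interpolation=2)[:,:,::-1].copy()
for h,col in((0,(0,255,0)),(10,(255,255,0)),(20,(255,0,255)),(30,(0,255,255))):
    for fx in(-11,0,11):
        p=pr(s["tool_pos"]+fx*tx+[0,0,h],c); print(h,fx,p.round(0)); cv2.circle(v,tuple(int(t) for t in (p-o)*2.667),3,col,-1)
e=cv2.resize(sc[185:285,340:393],(212,400),interpolation=2)[:,:,::-1]
cv2.imwrite("pics/w6.png",np.hstack([v,e]))
print("tcp scene",pr(s["tool_pos"],r.calibration("scene")))
E
```

```text
[482.107487    53.19896165  84.32776326] [ 0.66590795 -0.32010485 -0.1267473 ]
0 -11 [318. 309.]
0 0 [318. 286.]
0 11 [318. 264.]
10 -11 [318. 319.]
10 0 [318. 296.]
10 11 [318. 271.]
20 -11 [318. 330.]
20 0 [318. 306.]
20 11 [318. 280.]
30 -11 [318. 343.]
30 0 [318. 317.]
30 11 [318. 290.]
tcp scene [357.42199206 253.37673532]
```

View pics/w6.png

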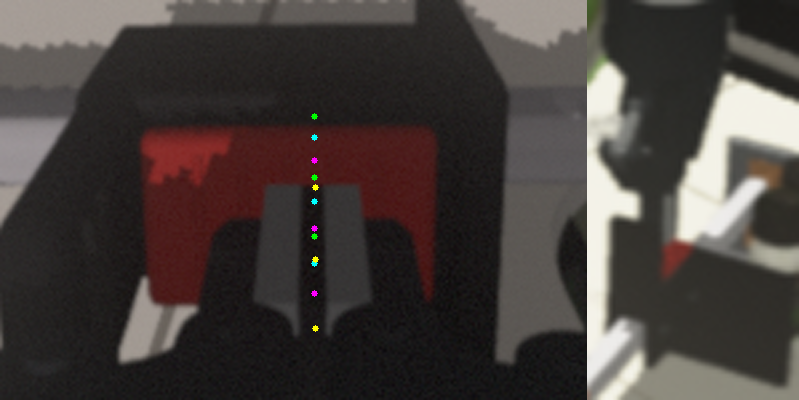

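The drawn points suggest the real shut fingertip sits above the reported TCP. The pad isn't moving with the tool and the body still clears the fin. Continuing down in small steps, watching the force.

Request:
arm_command(steps=[[[0, 0, 0, 0, 0, 0.003, 0], [0, 0, 0, 0, 0, 0, 0]]])

```text
t: 4.97
tool_pos: [482.0, 53.2, 81.2]
ee_rot: [-0.0, 0.987, 0.161, -0.0]
force: [0.4, 0.3, -0.7]
finger_gap: 0.5
grip_force: 0.0
```

Request:
arm_command(steps=[[[0, 0, 0, 0, 0, 0.003, 0], [0, 0, 0, 0, 0, 0, 0]]])

```text
t: 5.22
tool_pos: [482.0, 53.2, 78.2]
ee_rot: [-0.0, 0.987, 0.161, -0.0]
force: [0.2, -0.7, -0.3]
finger_gap: -0.2
grip_force: 0.0
```

```bash
python3 - <<'E'
from h import *
s=r.observe(); c2=r.calibration("wrist"); w=r.capture("wrist"); print(s["tool_pos"],s["force"],s["effort"])
b=blobs(w,(0,130,50),(8,255,255),(200,150,440,420),60)[0]; x,y,W,H=b[1][:4]; print(b[1])
z=np.load("pics/w1.npz"); c1=dict(K=z["K"],world_to_cam=z["M"])
print(tri(ray("wrist",(262,158),c1),ray("wrist",(x,y),c2)),tri(ray("wrist",(314,158),c1),ray("wrist",(x+W,y),c2)))
# lid tops / gray tip edge: row profile at a gray strip column
g=cv2.cvtColor(w,cv2.COLOR_RGB2GRAY); print("tip profile",g[275:305,307].tolist())
print([[int(t) for t in w[v,200:440:8].astype(int).sum(1)] for v in (300,)])
for n in("top",):
    im=r.capture(n)
    for lo,hi in(((0,130,60),(6,255,255)),((5,150,100),(18,255,255))): print([(q[0],q[1]) for q in blobs(im,lo,hi,(255,250,395,320))])
E
```

```text
[482.02294652  53.20409956  78.22772604] [ 0.16959464 -0.65749359 -0.30173453] [-1.97282655e-02 -4.56019628e+01 -3.83707792e+00 -1.74406654e+01
  2.65595759e-02 -3.65510001e-02 -1.70471653e-02]
[250, 272, 115, 69, 3536]
(array([485.83942304,  83.10753215,  94.40820793]), np.float64(0.6143304665411425)) (array([499.78869245,  38.76394514,  92.29856996]), np.float64(0.11937069305029514))
tip profile [36, 41, 39, 39, 40, 40, 42, 41, 37, 39, 36, 40, 40, 45, 52, 51, 53, 53, 53, 53, 53, 53, 54, 54, 55, 53, 54, 55, 55, 55]
[[462, 111, 105, 97, 99, 88, 82, 134, 130, 127, 124, 121, 113, 156, 125, 68, 163, 124, 127, 114, 131, 49, 58, 72, 253, 264, 265, 251, 155, 166]]
[]
[([285.8, 294.0], [283, 290, 7, 9, 32])]
```

The pad hasn't moved with the tool. The scene view puts the real tip about 20 mm above the reported TCP, and the gripper body looks raised by a similar amount. Continuing with small guarded steps.

Request:
arm_command(steps=[[[0, 0, 0, 0, 0, 0.003, 0], [0, 0, 0, 0, 0, 0, 0]]])

```text
t: 5.58
tool_pos: [482.5, 53.3, 75.6]
ee_rot: [0.0, 0.987, 0.161, 0.0]
force: [-0.2, 0.0, 3.0]
finger_gap: 0.0
grip_force: 1.7
```

First contact, 3 N upward. Pressing on in steps.

Request:
arm_command(steps=[[[0, 0, 0, 0, 0, 0.003, 0], [0, 0, 0, 0, 0, 0, 0]]])

```text
t: 5.82
tool_pos: [482.5, 53.2, 72.6]
ee_rot: [0.0, 0.987, 0.161, 0.0]
force: [-0.1, 0.1, 5.3]
finger_gap: 0.1
grip_force: 2.7
```

Request:
arm_command(steps=[[[0, 0, 0, 0, 0, 0.003, 0], [0, 0, 0, 0, 0, 0, 0]]])

```text
t: 6.08
tool_pos: [482.6, 53.2, 70.1]
ee_rot: [0.0, 0.987, 0.161, 0.0]
force: [-2.5, -0.8, 11.3]
finger_gap: -0.3
grip_force: 3.2
```

Request:
arm_command(steps=[[[0, 0, 0, 0, 0, 0.002, 0], [0, 0, 0, 0, 0, 0, 0]]])

```text
t: 6.32
tool_pos: [482.8, 53.3, 69.4]
ee_rot: [0.0, 0.987, 0.161, 0.0]
force: [-5.8, -1.8, 28.8]
finger_gap: -0.1
grip_force: 3.3
```

Force jumped while finger force stayed at 3.3 N, so the gripper body may be resting on the fin. Backing off and checking the moment.

```bash
python3 - <<'E'
from h import *
s=r.observe(); print(s["tool_pos"],s["force"],s["ft_torque"])
c=r.calibration("wrist");w=r.capture("wrist"); b=blobs(w,(0,130,50),(8,255,255),(200,150,440,420),60)[0]; print(b[1])
sc=r.capture("scene"); cv2.imwrite("pics/w7.png",np.hstack([cv2.resize(w[230:380,220:420],(533,400),interpolation=2),cv2.resize(sc[195:270,335:385],(267,400),interpolation=2)])[:,:,::-1])
E
```

```text
[482.8289318   53.30660433  69.39667028] [-5.75837269 -1.84497634 28.79818663] [ 0.03960679  1.77732921 -0.02490801]
[248, 276, 118, 70, 3192]
```

View pics/w7.png

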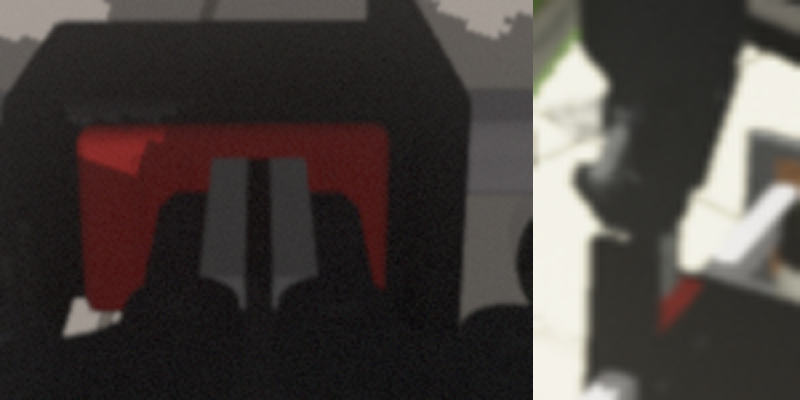

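Request:
arm_command(steps=[[[0, 0, 0, 0, 0, -0.002, 0], [0, 0, 0, 0, 0, 0, 0]]])

```text
t: 6.68
tool_pos: [482.7, 53.3, 70.2]
ee_rot: [0.0, 0.987, 0.161, 0.0]
force: [-2.4, 0.2, 10.9]
finger_gap: -0.2
grip_force: 3.2
```

```bash
python3 - <<'E'
from h import *
s=r.observe(); print(s["tool_pos"],s["force"],s["ft_torque"])
w=r.capture("wrist"); b=blobs(w,(0,130,50),(8,255,255),(200,150,440,420),60)[0]; print(b[1])
E
```

```text
[482.66130579  53.25516531  70.23393016] [-2.37760975  0.15326143 10.87348836] [-0.10287702  0.52767061 -0.02723158]
[249, 276, 117, 70, 3271]
```

The w7 picture shows the body's underside resting on the fin's top edge, while the fingers are about 5 mm into the pad. That matches the moment. I'll lift, lean the gripper 0.2 rad away from the fin and press again.

Request:
arm_command(steps=[[[0, 0, 0, 0, 0, -0.01, 0], [0.1, 0, 0, 0, 0, 0, 0], [0.1, 0, 0, 0, 0, 0, 0], [0, 0, 0, -0.002, -0.006, 0, 0], [0, 0, 0, 0, 0, 0, 0]]])

```text
t: 7.35
tool_pos: [477.6, 59.1, 80.6]
ee_rot: [-0.098, 0.982, 0.16, -0.016]
force: [-0.4, 0.1, -0.1]
finger_gap: -0.3
grip_force: 0.0
```

Request:
arm_command(steps=[[[0, 0, 0, 0, 0.001, 0.006, 0], [0, 0, 0, 0, 0, 0, 0]]])

```text
t: 7.6
tool_pos: [478.5, 59.4, 74.7]
ee_rot: [-0.098, 0.982, 0.161, -0.016]
force: [-0.8, 1.0, 4.7]
finger_gap: 0.2
grip_force: 2.6
```

Request:
arm_command(steps=[[[0, 0, 0, 0, 0.0006, 0.003, 0], [0, 0, 0, 0, 0, 0, 0]]])

```text
t: 7.85
tool_pos: [478.5, 59.4, 71.9]
ee_rot: [-0.099, 0.982, 0.161, -0.016]
force: [-1.2, 1.1, 6.6]
finger_gap: -0.0
grip_force: 3.2
```

Request:
arm_command(steps=[[[0, 0, 0, 0, 0.0004, 0.002, 0], [0, 0, 0, 0, 0, 0, 0]]])

```text
t: 8.1
tool_pos: [478.5, 59.4, 69.9]
ee_rot: [-0.099, 0.982, 0.161, -0.016]
force: [-0.5, 1.1, 7.9]
finger_gap: -0.2
grip_force: 3.5
```

Request:
arm_command(steps=[[[0, 0, 0, 0, 0.0002, 0.001, 0], [0, 0, 0, 0, 0, 0, 0]]])

```text
t: 8.35
tool_pos: [478.7, 59.4, 69.5]
ee_rot: [-0.098, 0.982, 0.161, -0.016]
force: [-2.5, 0.5, 13.2]
finger_gap: -0.3
grip_force: 6.7
```

Request:
arm_command(steps=[[[0, 0, 0, 0, -0.0049, 0.001, 0], [0, 0, 0, 0, -0.0049, 0.001, 0], [0, 0, 0, 0, 0, 0, 0]]])

```text
t: 8.72
tool_pos: [475.6, 68.6, 69.5]
ee_rot: [-0.098, 0.982, 0.161, -0.016]
force: [-2.8, -1.2, 13.9]
finger_gap: -0.2
grip_force: 6.8
```

The pad is on its stop, with the load on the fingers this time. It moves along with little resistance, so I keep pushing.

Request:
arm_command(steps=[[[0, 0, 0, 0, -0.0078, 0.0016, 0], [0, 0, 0, 0, -0.0078, 0.0016, 0], [0, 0, 0, 0, -0.0078, 0.0016, 0], [0, 0, 0, 0, -0.0078, 0.0016, 0], [0, 0, 0, 0, 0, 0, 0]]])

```text
t: 9.35
tool_pos: [465.2, 99.3, 69.4]
ee_rot: [-0.098, 0.982, 0.161, -0.016]
force: [-2.8, -0.0, 15.1]
finger_gap: 0.0
grip_force: 7.1
```

```bash
cat > m.py <<'E'
from h import *
s=r.observe(); c=r.calibration("wrist"); w=r.capture("wrist"); print(s["tool_pos"],s["force"],s["ft_torque"])
pad=np.array([479.7,54.4]); yd=np.array([-np.sin(.326),np.cos(.326)])
for b in blobs(w,(0,130,50),(4,255,255),(150,150,440,420),150): 
    print("pad",b[1],[round(float((plane("wrist",(e,b[1][1]+5),93,c)[:2]-pad)@yd),1) for e in(b[1][0],b[1][0]+b[1][2])])
for b in blobs(w,(5,130,50),(18,255,255),(0,100,640,440),60): 
    print("or",b[1],[round(float((plane("wrist",(e,b[0][1]),70,c)[:2]-pad)@yd),1) for e in(b[1][0],b[1][0]+b[1][2])])
E
python3 m.py
```

```text
[465.15823941  99.27589639  69.44153377] [-2.84696993e+00 -1.07480248e-02  1.50685510e+01] [0.26648918 0.80893277 0.11534315]
pad [258, 268, 115, 76, 3792] [66.4, 21.3]
or [121, 236, 59, 71, 2123] [147.2, 114.7]
```

The jaw follows: the pad is about 43 mm along. Around 45 mm remains.

Request:
arm_command(steps=[[[0, 0, 0, 0, -0.0078, 0.0016, 0], [0, 0, 0, 0, -0.0078, 0.0016, 0], [0, 0, 0, 0, -0.0078, 0.0016, 0], [0, 0, 0, 0, -0.0078, 0.0016, 0], [0, 0, 0, 0, 0, 0, 0]]])

```text
t: 10.02
tool_pos: [454.9, 129.6, 69.4]
ee_rot: [-0.098, 0.982, 0.161, -0.016]
force: [-3.2, 0.0, 15.6]
finger_gap: 0.3
grip_force: 7.6
```

Request:
arm_command(steps=[[[0, 0, 0, 0, -0.0049, 0.001, 0], [0, 0, 0, 0, 0, 0, 0]]])

```text
t: 10.28
tool_pos: [453.4, 134.0, 69.4]
ee_rot: [-0.098, 0.982, 0.161, -0.016]
force: [-3.3, -1.7, 16.6]
finger_gap: -0.1
grip_force: 8.0
```

Request:
arm_command(steps=[[[0, 0, 0, 0, -0.0039, 0.0008, 0], [0, 0, 0, 0, 0, 0, 0]]])

```text
t: 10.52
tool_pos: [452.2, 137.5, 69.4]
ee_rot: [-0.098, 0.982, 0.161, -0.016]
force: [-3.6, -2.1, 16.9]
finger_gap: -0.1
grip_force: 8.2
```

```bash
python3 m.py
```

```text
[452.22721656 137.52419664  69.38714872] [-3.60421711 -2.08023115 16.86105701] [-0.044863    0.88247299  0.18564476]
pad [259, 268, 115, 76, 3846] [106.3, 61.3]
or [212, 239, 42, 40, 671] [137.6, 116.9]
```

Request:
arm_command(steps=[[[0, 0, 0, 0, -0.0039, 0.0008, 0], [0, 0, 0, 0, 0, 0, 0]]])

```text
t: 10.82
tool_pos: [452.2, 139.1, 69.4]
ee_rot: [-0.097, 0.982, 0.16, -0.015]
force: [-0.1, -9.4, 17.8]
finger_gap: -0.1
grip_force: 9.2
```

Request:
arm_command(steps=[[[0, 0, 0, 0, -0.0029, 0.0006, 0], [0, 0, 0, 0, 0, 0, 0]]])

```text
t: 11.08
tool_pos: [452.1, 141.7, 69.4]
ee_rot: [-0.097, 0.982, 0.16, -0.014]
force: [0.7, -8.7, 16.0]
finger_gap: 0.4
grip_force: 8.3
```

```bash
python3 m.py
```

```text
[452.09795514 141.74714154  69.41491884] [ 0.71321319 -8.70028844 16.02823653] [-1.55998134  0.06208278  0.05239524]
pad [268, 271, 116, 78, 3590] [106.7, 61.7]
or [220, 241, 43, 44, 748] [137.7, 116.6]
```

The jaw has stopped: the pad is unchanged while the tool advanced and the lateral force rose to 9 N. Heel position is about 119 mm against the collar face at 117–121 mm. Lifting straight up.

Request:
arm_command(steps=[[[0, 0, 0, 0, -0.001, -0.005, 0], [0, 0, 0, 0, -0.001, -0.005, 0], [0, 0, 0, 0, -0.002, -0.01, 0], [0, 0, 0, 0, -0.004, -0.02, 0], [0, 0, 0, 0, 0.0, -0.04, 0]]])

```text
t: 11.75
tool_pos: [450.7, 136.3, 148.3]
ee_rot: [-0.099, 0.982, 0.161, -0.018]
force: [-0.1, -0.6, -0.1]
finger_gap: -0.1
grip_force: 0.0
```

Request:
arm_command(steps=[[[0, 0, 0, 0, 0.02, -0.05, 0], [0, 0, 0, 0, 0.02, -0.05, 0], [-0.1, 0, 0, 0, 0, 0, 0], [-0.1, 0, 0, 0, 0, 0, 0], [0, 0, 0, 0, 0, 0, 0]]])

```text
t: 12.38
tool_pos: [470.3, 82.1, 238.8]
ee_rot: [-0.0, 0.987, 0.163, 0.0]
force: [-0.8, -0.3, -1.1]
finger_gap: 0.1
grip_force: 0.0
```

```bash
sed -i 's/,93,c/,102,c/' m.py; python3 m.py; python3 - <<'E'
from h import *
w=r.capture("wrist"); cv2.imwrite("pics/w8.png",w[:,:,::-1])
E
```

```text
[470.28949546  82.10570403 238.80146889] [-0.75226912 -0.29721297 -1.07570006] [ 0.05574674 -0.0036424   0.0032628 ]
pad [219, 198, 59, 36, 1962] [105.6, 59.8]
or [192, 194, 13, 9, 74] [136.4, 125.3]
```

View pics/w8.png

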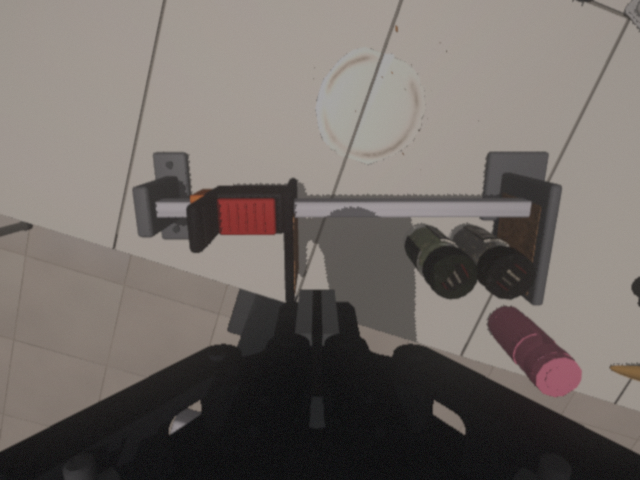

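The jaw sits right up against the collar at (200,200) and both jars stand. One numeric check of the gap in the top view, then I hand in.

```bash
python3 - <<'E'
from h import *
im=r.capture("top"); 
for d in(-2,0,2): print([int(im[int(round(294+d-(u-286)*.3)),u].astype(int).sum()) for u in range(276,306)])
for d in(0,): print([im[int(round(294+d-(u-286)*.3)),u].tolist() for u in range(282,296)])
E
```

```text
[480, 637, 714, 677, 650, 698, 675, 528, 452, 476, 483, 463, 270, 235, 234, 228, 250, 346, 417, 373, 409, 394, 367, 401, 390, 406, 423, 396, 416, 368]
[719, 719, 719, 716, 717, 718, 725, 677, 482, 474, 482, 419, 383, 225, 234, 233, 231, 253, 360, 415, 410, 391, 425, 408, 414, 409, 409, 407, 384, 389]
[710, 708, 718, 705, 704, 659, 713, 714, 650, 433, 335, 424, 352, 318, 223, 237, 225, 245, 361, 414, 366, 389, 427, 428, 403, 389, 399, 360, 376, 417]
[[237, 241, 247], [226, 225, 226], [212, 154, 116], [237, 158, 79], [239, 160, 83], [208, 133, 78], [192, 117, 74], [72, 76, 77], [77, 79, 78], [77, 79, 77], [79, 77, 75], [104, 76, 73], [196, 84, 80], [238, 92, 85]]
```

Orange runs straight into the black of the jaw with no bar visible between them.

```bash
python3 -c "
from rig import r
print(r.finish_job())"
```

```text
the job is handed in; nothing more can be done
None
```

I handed the job in (no verdict returned): pad pressed, jaw pushed back to the orange collar with no gap visible in the top view, pad released, arm clear and both spice jars standing; during the first press the gripper body briefly rested on the fin (29 N total, under the 40 N limit).

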